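Load the mini planters into the carrier

TASK

Load the three mini planters into the carrier so they can be taken indoors: lift the teal one up off its hook, and lower each pot by itself into a pocket, the teal one in the middle and the white and terracotta ones in the two end pockets, whichever way round. They must stand upright and flat on the pocket floors; do not let a pot fall or tip over, and leave the white latch box, root pick and tweezers where they lie.

Things in the scene. Friction and masses are not known exactly. Their poses are not given: they have to be found in the camera images.
- teal_pot: Teal ceramic mini planter, 0.24 kg: tapered pot 52 mm wide at foot, 68 at rim, 62 high, with succulent; stiff 6 mm wire bail in its y-z plane from rim (y +-31) over shoulders (y +-24, z 110) to a shallow peak at z 121; on it an upright wooden grip 24 x 24 mm, faces along x and y, z 121 to 167. Origin: centre of underside, z up. It hangs by its bail on the hook stand.
- white_pot: White ceramic mini planter, 0.24 kg: tapered pot 52 mm wide at foot, 68 at rim, 62 high, with succulent; stiff 6 mm wire bail in its y-z plane from rim (y +-31) over shoulders (y +-24, z 110) to a shallow peak at z 121; on it an upright wooden grip 24 x 24 mm, faces along x and y, z 121 to 167. Origin: centre of underside, z up. It stands on the black turntable.
- clay_pot: Terracotta mini planter, 0.24 kg: tapered pot 52 mm wide at foot, 68 at rim, 62 high, with succulent; stiff 6 mm wire bail in its y-z plane from rim (y +-31) over shoulders (y +-24, z 110) to a shallow peak at z 121; on it an upright wooden grip 24 x 24 mm, faces along x and y, z 121 to 167. Origin: centre of underside, z up. It stands on the steel top.
- carrier: Loose open light-wood carrier, 98 (x) x 282 (y) x 50 mm high, 1.5 kg: a single row along y of three square pockets, each 86 x 86 mm, parted by 6 mm walls; floor 6 mm thick, walls 50 mm high. Origin: centre of its underside, z up.
- pocket_left (a point): Centre of the floor of the carrier's +y end pocket (92 mm from the middle one), 6 mm above the carrier's underside; axes as the carrier.
- pocket_middle (a point): Centre of the floor of the carrier's middle pocket; axes as the carrier.
- pocket_right (a point): Centre of the floor of the carrier's -y end pocket; axes as the carrier.
- hook_stand: Fixed dark steel stand. Origin: on the table under the hanging point. 8 mm post at x +65; level 8 mm arm at z 165 runs to -x over the origin to x -24, then an upturned tip to x -36, z 178 (its highest). Teal pot hangs at x 0, underside 52 above table, bail across the arm, axes as the stand: raise it 20 to 40 mm (more and its rim meets the arm), then away to -x. Foot plate 150 x 100 x 8.
- turntable: Fixed black turntable, 170 mm across, top 30 mm high; its disc can turn. Origin: centre of its underside.
- latch_box: Bystander: closed white plastic box with a grey toggle latch, 106 x 156 x 60 mm, 0.7 kg. Origin: centre of its underside.
- root_pick: Bystander: green plastic root pick lying along its x, 184 mm long, 18 mm thick. Origin: middle of its length, on the table.
- tweezers: Bystander: steel tweezers lying along x, 155 mm long, 8 mm high. Origin: middle of its length, on the table.

How it is judged (in metres and radians):
At the end, for the whole second after the job is handed in: Teal pot in the middle pocket, white and terracotta in the two end pockets (either way round), each within 20 mm of the pocket centre and 6 mm of its floor, tilted under 0.12 rad and at rest; carrier level (0.05 rad) and standing on the table (horizontal distance between teal_pot and pocket_middle below 0.02 m and z of teal_pot in the frame of pocket_middle between -0.006 and 0.006 m and (((horizontal distance between white_pot and pocket_left below 0.02 m and z of white_pot in the frame of pocket_left between -0.006 and 0.006 m) and (horizontal distance between clay_pot and pocket_right below 0.02 m and z of clay_pot in the frame of pocket_right between -0.006 and 0.006 m)) or ((horizontal distance between white_pot and pocket_right below 0.02 m and z of white_pot in the frame of pocket_right between -0.006 and 0.006 m) and (horizontal distance between clay_pot and pocket_left below 0.02 m and z of clay_pot in the frame of pocket_left between -0.006 and 0.006 m))) and angle between each of teal_pot, white_pot, clay_pot's own z axis and vertical below 0.12 rad and linear speed of each of teal_pot, white_pot, clay_pot below 0.03 m/s and angle between carrier's own z axis and vertical below 0.05 rad and height (world z) of carrier below 0.01 m); the robot touches nothing.
It fails at once if a pot is let fall (faster than 0.8 m/s with no finger on it) ((linear speed of teal_pot above 0.8 m/s and contact force between the fingers and teal_pot below 0.05 N) or (linear speed of white_pot above 0.8 m/s and contact force between the fingers and white_pot below 0.05 N) or (linear speed of clay_pot above 0.8 m/s and contact force between the fingers and clay_pot below 0.05 N)).
It fails at once if a pot is tipped by more than 45 degrees (angle between any of teal_pot, white_pot, clay_pot's own z axis and vertical above 0.785 rad).
It fails at once if the white latch box, root pick or tweezers is moved by more than 30 mm (distance of any of latch_box, root_pick, tweezers from where it was at the start of the episode above 0.03 m).
It also fails if it takes over 72 s, if anything falls off the work surface, if the arm or the gripper's body presses on something with over 40 N, if the wrist force passes 120 N, or if a joint passes its speed limit or range.

ROBOT

A 6-joint arm with a two-finger parallel gripper is mounted at the origin on the work surface. World frame = base frame: x ahead of the robot, y to its left, z up, the work surface at z = 0. Lengths are in m, angles in degrees, forces in N, time in s.
With the tool pointing down it reaches from about 0.275 to 0.825 m from the base axis. Payload 5.2 kg.
Tool frame: the origin (TCP) lies at the very end of the fingers, on their centre line; the grasp point (between the pads) lies 19 mm behind it (r.grip_point_offset is the distance from the TCP to the grasp point, in m); z points along the fingers, y is the line along which they close (so a half turn about z gives the same grasp; the last joint's range is limited). The gripper opens to 93 mm and grips with 3 to 60 N. Pads are 15 mm wide; open, the fingers measure 128 mm over their backs; the gripper's body (75 mm by 188 mm) begins 65 mm behind the grasp point.
Start: joints at [59.542, 14.817, 87.949, -0, 77.235, -11.62], TCP at [0.178, 0.521, 0.219] pointing down, gripper open.
Joint ranges: [-179.93, 179.93], [-52.35, 119.4], [10.71, 147.94], [-69.91, 249.91], [12.55, 155.21], [-178.61, 178.61]. Speed limits (degrees/s): [147.25, 147.25, 180, 180, 180, 180].

INTERFACE

Orientations are given as a 3x3 rotation matrix whose columns are the frame's x, y, z axes.
In Python, from station import r gives the robot as it stands.
- The arm moves only by the tool servo_tool, never from a script. Its arguments are lists of equal length, an entry for each row: "delta_pos": the shift along the world's x, y, z in m, a list of three; "turn": the turn about the world's z in degrees. A call has 1 to 20 rows; each row is the pose to reach, as a shift and turn from the pose commanded when the call began; what a row does not reach only later rows make up. A row lasts 1/12 s, in which the tool goes at most 41.7 mm and 7.16 degrees, less where a joint would pass 70% of its speed; a pose out of reach is approached as far as the arm can. A call with a gripper value outside its range is refused whole. "gripper" is the closure, from -1 (fully open) to 1 (shut), set as the call begins (left out, the last holds). The fingers move at their own pace and stop on an object; "force" is the grip in N (left out, the last holds). Time passes only in rows, so rows that repeat a pose let the fingers close. It gives the time, the measured TCP pose, the force, the opening and the grip force at its end, in the units of the state.
- r.read_state(): the state, without advancing time (a new reading comes with each control period).
- r.get_image(name): name is "scene" or "top"; returns a dict with "frame" (480x640x3 uint8, red, green, blue), "vfov" (degrees; the focal length in pixels is half the picture's height over the tangent of half this angle, whatever the lens; pixels are square), "cx", "cy" (the principal point, pixels), "extrinsics" (4x4, takes a point from world to camera coordinates). Camera axes: x right, y down, z forward; pixel columns grow to the right and rows downward; lengths in m; the calibration is good to about 2 mm. A picture is of the moment at which its call begins. There is no depth.
- r.hand_in(): hands the job in; it is judged then, once.
The state is a dict: "clock": time; "joint_positions": joint angles; "joint_vel": joint speeds; "tau": joint torques, N m; "tool_pos": TCP position; "tcp_rot": TCP orientation; "force": force on the tool from outside, world axes, zero at the start; "moment": the same for the moment, N m; "width": finger opening in m; "grasp_force": force on a finger pad.
Only numpy, scipy, OpenCV 4.12 (cv2) and the standard library are available. Lean on these libraries where they do the work, as an engineer would, in place of code of your own. Each camera call takes 0.05 s, during which the arm holds its last target. There are 200 camera calls.

## Working session

There is one attempt and no reset: what is moved stays moved. The work goes in short steps, Python scripts to look and compute and a tool call to move; the robot and the scene stay as the last step left them, time stands still between calls to the robot, and variables do not carry over. Pictures are saved under pics/ and viewed, at most 10 in all, crops included, and the job is handed in when it is done.

Besides the shell and the picture viewer there is one more tool, called after "Emit:" by a JSON object that holds its "name" and its "arguments", one argument or row to a line. servo_tool: Moves the arm, as the interface text tells. Its arguments: {"type":"object","properties":{"delta_pos":{"type":"array","items":{"type":"array","items":{"type":"number"}}},"turn":{"type":"array","items":{"type":"number"}},"gripper":{"type":"number"},"force":{"type":"number"}},"required":["delta_pos","turn"]}

```bash
mkdir -p pics; ls; cat > h.py <<'E'
import numpy as np,cv2
from station import r
def grab(n,save=None):
    d=r.get_image(n)
    if save: cv2.imwrite(f'pics/{save}.png',d['frame'][:,:,::-1])
    return d
def ray(d,u,v):
    E=np.array(d['extrinsics']);f=240/np.tan(np.radians(d['vfov'])/2)
    R,t=E[:3,:3],E[:3,3]
    return -R.T@t, R.T@np.array([(u-d['cx'])/f,(v-d['cy'])/f,1])
def onz(d,u,v,z):
    c,k=ray(d,u,v);return c+k*(z-c[2])/k[2]
def tri(rays):
    A=0;b=0
    for c,k in rays:
        k=k/np.linalg.norm(k);P=np.eye(3)-np.outer(k,k);A=A+P;b=b+P@c
    return np.linalg.solve(A,b)
def proj(d,p):
    E=np.array(d['extrinsics']);f=240/np.tan(np.radians(d['vfov'])/2)
    q=E[:3,:3]@np.array(p)+E[:3,3];return np.array([d['cx']+f*q[0]/q[2],d['cy']+f*q[1]/q[2]])
E
python3 - <<'E'
from h import *
import pickle
S={n:grab(n,n+'0') for n in('scene','top')}
pickle.dump(S,open('s0.pkl','wb'))
for n,d in S.items(): print(n,d['vfov'],d['cx'],d['cy'],ray(d,320,240))
s=r.read_state();print({k:np.round(v,3) for k,v in s.items()})
E
```

```text
pics
scene 56.68258400155477 311.08890535604166 239.76572448927337 (array([ 1.08233205, -0.3062886 ,  0.63363445]), array([-0.61080657,  0.39438562, -0.68686   ]))
top 48.80953846575559 323.360258132181 239.32581560339636 (array([0.41732445, 0.00436064, 1.1313947 ]), array([ 0.11783077, -0.00171136, -0.99305335]))
{'clock': np.float64(0.1), 'joint_positions': array([ 59.542,  14.853,  88.002,   0.   ,  77.235, -11.62 ]), 'joint_vel': array([-0.002, -0.07 , -0.044, -0.047,  0.03 , -0.003]), 'tau': array([ 3.0000e-03, -4.3820e+01, -2.8464e+01,  7.2000e-02,  3.6000e-02,
       -0.0000e+00]), 'tool_pos': array([0.177, 0.52 , 0.218]), 'tcp_rot': array([[-0.946,  0.323, -0.001],
       [ 0.323,  0.946, -0.001],
       [ 0.   , -0.002, -1.   ]]), 'force': array([ 1.125, -1.015, -0.216]), 'moment': array([ 0.006, -0.007,  0.063]), 'grasp_force': np.float64(0.0), 'width': np.float64(0.093)}
```

View pics/scene0.png

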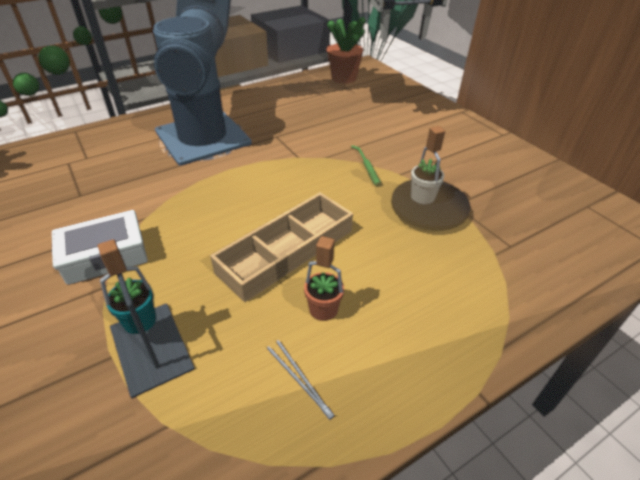

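View pics/top0.png

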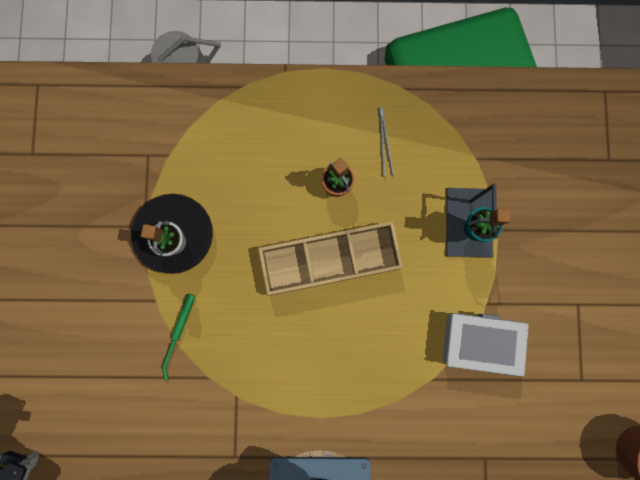

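The scene view shows teal on its hook (grip ~110,257), clay (325,250) and white (435,140), with the carrier between them. In the top view the grips are at about (502,216), (341,166) and (150,232), and the carrier centre is at (330,259). I'll zoom in on the grips.

```bash
python3 - <<'E'
from h import *
import pickle
S=pickle.load(open('s0.pkl','rb'))
P={'teal':[(480,215),(125,285)],'clay':[(340,172),(325,275)],'white':[(160,235),(430,165)]}
rows=[]
for i,n in enumerate(('top','scene')):
    row=[]
    for k in P:
        u,v=P[k][i];h=32 if i==0 else 50
        c=S[n]['frame'][v-h:v+h,u-h:u+h,::-1]
        row.append(cv2.resize(c,(266,266) ,interpolation=cv2.INTER_CUBIC))
    rows.append(np.hstack(row))
cv2.imwrite('pics/crops.png',np.vstack(rows))
f=S['top']['frame']
hsv=cv2.cvtColor(f,cv2.COLOR_RGB2HSV)
for n,(u,v) in (('teal',(502,216)),('clay',(341,166)),('white',(150,232))): print(n,hsv[v,u])
# carrier quad
print(hsv[259,330],hsv[290,350],[hsv[235,u].tolist() for u in (300,320,340)])
fs=cv2.cvtColor(S['scene']['frame'],cv2.COLOR_RGB2HSV)
for u,v in ((110,257),(325,250),(435,140)):print(fs[v,u])
# rough heights
for n,(a,b) in {'teal':((502,216),(110,257)),'clay':((341,166),(325,250)),'white':((150,232),(435,140))}.items():
    r1,r2=ray(S['top'],*a),ray(S['scene'],*b);p=tri([r1,r2]);print(n,p.round(3),proj(S['top'],p)-a,proj(S['scene'],p)-b)
E
```

```text
teal [ 15 147 147]
clay [ 14 149 144]
white [ 14 147 144]
[ 19 100 158] [ 22 156 150] [[22, 153, 165], [19, 122, 134], [19, 116, 90]]
[ 13 118  80]
[ 13 131 111]
[ 13 127  90]
teal [ 0.575 -0.322  0.198] [-0.82475821 -0.1446553 ] [-1.1452218   0.00390837]
clay [ 0.676 -0.035  0.151] [-0.37791315 -0.21706606] [-0.53416305  0.0495135 ]
white [0.542 0.312 0.17 ] [0.78530034 0.59646786] [ 0.89591728 -0.19171553]
```

View pics/crops.png

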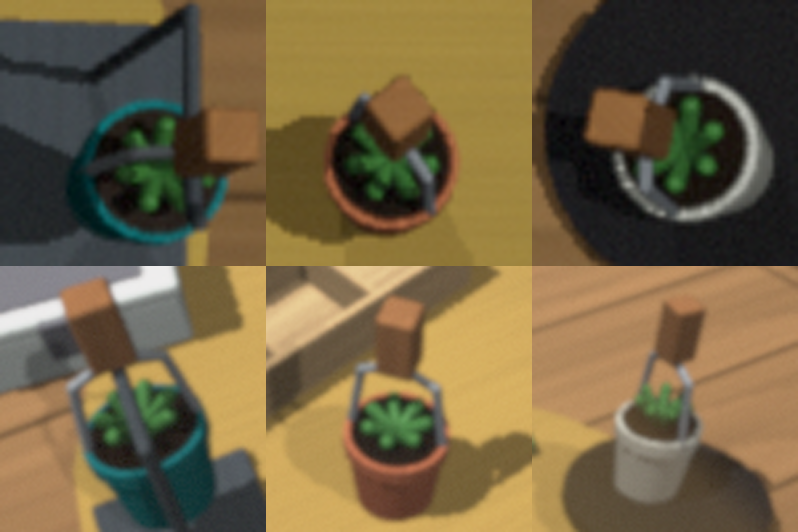

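```bash
python3 - <<'E'
from h import *
import pickle
S=pickle.load(open('s0.pkl','rb'));d=S['top']
hsv=cv2.cvtColor(d['frame'],cv2.COLOR_RGB2HSV)
vis=[]
for n,(u,v),z in (('teal',(504,216),.219),('clay',(341,167),.167),('white',(148,232),.197)):
    w=14;p=hsv[v-w:v+w,u-w:u+w].astype(int)
    big=cv2.resize(p.astype(np.uint8),None,fx=8,fy=8,interpolation=cv2.INTER_CUBIC)
    c=np.median(big[8*w-12:8*w+12,8*w-12:8*w+12].reshape(-1,3),0)
    m=((abs(big[...,0].astype(int)-c[0])<5)&(abs(big[...,1].astype(int)-c[1])<32)&(abs(big[...,2].astype(int)-c[2])<18)).astype(np.uint8)
    m=cv2.morphologyEx(m,cv2.MORPH_OPEN,np.ones((15,15)))
    k,l=cv2.connectedComponents(m);m=(l==l[8*w,8*w]).astype(np.uint8)
    cs=max(cv2.findContours(m,0,2)[0],key=cv2.contourArea)
    R=cv2.minAreaRect(cs);mu=(R[0][0]/8-.44+u-w,R[0][1]/8-.44+v-w)
    B=[onz(d,x/8-.44+u-w,y/8-.44+v-w,z) for x,y in cv2.boxPoints(R)]
    e=B[1]-B[0];e2=B[2]-B[1]
    print(n,mu,'pos',onz(d,*mu,z).round(4),'sides mm',np.linalg.norm(e)*1e3,np.linalg.norm(e2)*1e3,'ang',np.degrees(np.arctan2(e[1],e[0]))%90)
    g=cv2.cvtColor(big,cv2.COLOR_HSV2BGR);cv2.drawContours(g,[cv2.boxPoints(R).astype(int)],0,(255,255,0),1);vis.append(g)
p=hsv[205:310,245:415]
m=((hsv[...,1]<135)&(hsv[...,0]>10)&(hsv[...,0]<28)&(hsv[...,2]>80)).astype(np.uint8)
q=np.zeros_like(m);q[212:305,250:412]=m[212:305,250:412]
q=cv2.morphologyEx(q,cv2.MORPH_OPEN,np.ones((3,3)))
cs=max(cv2.findContours(q,0,2)[0],key=cv2.contourArea)
R=cv2.minAreaRect(cs);B=np.array([onz(d,x,y,.05) for x,y in cv2.boxPoints(R)])
print('carrier',onz(d,*R[0],.05).round(4),B.round(4).tolist(),[np.linalg.norm(B[i]-B[i-1]).round(4) for i in (0,1)])
e=max((B[1]-B[0],B[2]-B[1]),key=np.linalg.norm);print('angle of y axis',np.degrees(np.arctan2(e[1],e[0])))
g=cv2.resize(d['frame'][205:310,245:415,::-1],None,fx=3,fy=3)
cv2.polylines(g,[((cv2.boxPoints(R)-[245,205])*3+1).astype(int)],True,(255,0,0),1)
# predicted grip/rim of each pot & pot base from scene for check
vis=np.hstack(vis);W=max(vis.shape[1],g.shape[1])
pad=lambda a:cv2.copyMakeBorder(a,0,0,0,W-a.shape[1],0)
cv2.imwrite('pics/seg.png',np.vstack([pad(vis),pad(g)]))
# post base and rims
print('post base',onz(d,469.6,201,.008).round(3))
E
```

```text
teal (507.50158172607416, 214.9168115234375) pos [ 0.5728 -0.3254  0.219 ] sides mm 21.60075608391417 34.23438602005367 ang 84.34953328546354
clay (340.08064514160156, 164.80883270263672) pos [ 0.6736 -0.0336  0.167 ] sides mm 22.152986307545664 23.0892058128159 ang 36.87287962429041
white (148.02374893188477, 231.0637498474121) pos [0.5415 0.3085 0.197 ] sides mm 21.17194426062848 21.70079858421242 ang 84.71727583068922
carrier [ 0.5094 -0.0183  0.05  ] [[0.5291, 0.1318, 0.05], [0.5893, -0.1487, 0.05], [0.4896, -0.168, 0.05], [0.4309, 0.1097, 0.05]] [np.float64(0.1007), np.float64(0.2869)]
angle of y axis -77.89456402014343
post base [ 0.638 -0.32   0.008]
```

View pics/seg.png

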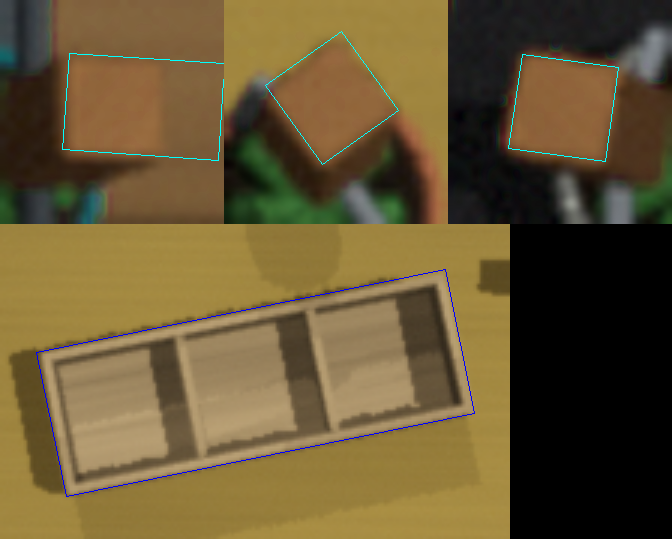

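White's grip top is at (.5415,.3085) and its face is at 84.7°. Clay's is at (.6736,-.0336), 36.9°. Teal's is at about (.573,-.319), near -5°. The carrier centre is (.509,-.018), yaw +12°. I'll start with white.

Emit:
{"name": "servo_tool", "arguments": {
  "delta_pos": [
    [0.03, -0.0175, 0.01],
    [0.06, -0.035, 0.02],
    [0.095, -0.0555, 0.02],
    [0.13, -0.076, 0.02],
    [0.165, -0.0965, 0.02],
    [0.2, -0.117, 0.02],
    [0.235, -0.1375, 0.02],
    [0.27, -0.158, 0.02],
    [0.305, -0.178, 0.02],
    [0.335, -0.196, 0.02],
    [0.355, -0.2075, 0.02],
    [0.3635, -0.2125, 0.02],
    [0.3635, -0.2125, 0.02],
    [0.3635, -0.2125, 0.02],
    [0.3635, -0.2125, 0.02]
  ],
  "turn": [3, 6, 9, 12, 13.6, 13.6, 13.6, 13.6, 13.6, 13.6, 13.6, 13.6, 13.6, 13.6, 13.6],
  "gripper": -1,
  "force": 30
}}

```text
clock: 1.35
tool_pos: [0.5395, 0.3091, 0.2386]
tcp_rot: [[-0.996, 0.09, -0.001], [0.09, 0.996, 0.0], [0.001, 0.0, -1.0]]
force: [-0.0, -0.1, -0.4]
width: 0.093
grasp_force: 0.0
```

Emit:
{"name": "servo_tool", "arguments": {
  "delta_pos": [
    [0, 0, -0.02],
    [0, 0, -0.045],
    [0, 0, -0.07],
    [0, 0, -0.081],
    [0, 0, -0.081],
    [0, 0, -0.081]
  ],
  "turn": [0, 0, 0, 0, 0, 0]
}}

```text
clock: 1.85
tool_pos: [0.5402, 0.3089, 0.158]
tcp_rot: [[-0.996, 0.09, -0.001], [0.09, 0.996, -0.0], [0.001, -0.0, -1.0]]
force: [-0.4, 0.5, 0.3]
width: 0.0928
grasp_force: 0.0
```

Emit:
{"name": "servo_tool", "arguments": {
  "delta_pos": [
    [0, 0, 0],
    [0, 0, 0],
    [0, 0, 0],
    [0, 0, 0],
    [0, 0, 0],
    [0, 0, 0],
    [0, 0, 0],
    [0, 0, 0]
  ],
  "turn": [0, 0, 0, 0, 0, 0, 0, 0],
  "gripper": 1,
  "force": 30
}}

```text
clock: 2.52
tool_pos: [0.5411, 0.308, 0.1577]
tcp_rot: [[-0.996, 0.091, -0.0], [0.091, 0.996, -0.0], [0.0, -0.0, -1.0]]
force: [0.4, -0.8, 0.3]
width: 0.0441
grasp_force: 0.0
```

```bash
python3 - <<'E'
from h import *
a=grab('top')['frame'][170:300,100:260,::-1];b=grab('scene')['frame'][80:240,360:520,::-1]
cv2.imwrite('pics/g1.png',np.hstack([cv2.resize(a,(400,325)),cv2.resize(b,(400,325))]))
E
```

```text
(no output)
```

View pics/g1.png

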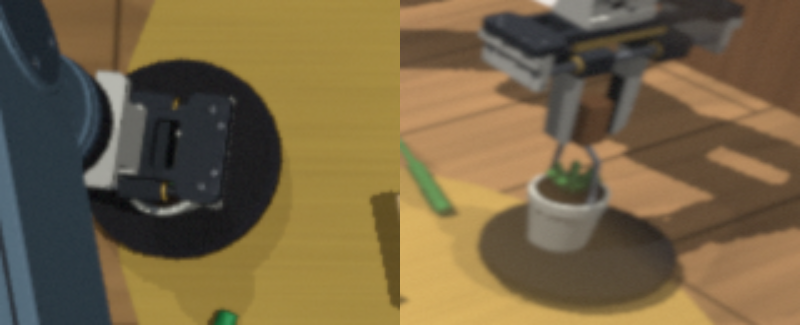

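The grip sits between the fingers, which are still closing, so I'll keep going.

Emit:
{"name": "servo_tool", "arguments": {
  "delta_pos": [
    [0, 0, 0],
    [0, 0, 0],
    [0, 0, 0],
    [0, 0, 0],
    [0, 0, 0],
    [0, 0, 0]
  ],
  "turn": [0, 0, 0, 0, 0, 0]
}}

```text
clock: 3.12
tool_pos: [0.541, 0.3081, 0.1575]
tcp_rot: [[-0.996, 0.091, -0.0], [0.091, 0.996, -0.0], [0.0, -0.0, -1.0]]
force: [0.9, 1.0, -1.1]
width: 0.024
grasp_force: 29.9
```

Emit:
{"name": "servo_tool", "arguments": {
  "delta_pos": [
    [0, 0, 0.005],
    [0, 0, 0.015],
    [0, 0, 0.03],
    [0, 0, 0.05],
    [0, 0, 0.07],
    [0, 0, 0.08],
    [0, 0, 0.08],
    [0, 0, 0.08]
  ],
  "turn": [0, 0, 0, 0, 0, 0, 0, 0]
}}

```text
clock: 3.78
tool_pos: [0.5413, 0.3081, 0.2382]
tcp_rot: [[-0.996, 0.091, 0.001], [0.091, 0.996, 0.0], [-0.001, 0.001, -1.0]]
force: [-0.1, -0.1, -2.9]
width: 0.0245
grasp_force: 29.9
```

Emit:
{"name": "servo_tool", "arguments": {
  "delta_pos": [
    [-0.002, -0.01, 0],
    [-0.006, -0.03, 0],
    [-0.012, -0.055, 0],
    [-0.018, -0.083, 0],
    [-0.024, -0.111, 0],
    [-0.03, -0.139, 0],
    [-0.036, -0.167, 0],
    [-0.042, -0.195, 0],
    [-0.047, -0.217, 0],
    [-0.05, -0.23, 0],
    [-0.051, -0.236, -0.005],
    [-0.051, -0.236, -0.02],
    [-0.051, -0.236, -0.035],
    [-0.051, -0.236, -0.045],
    [-0.051, -0.236, -0.045],
    [-0.051, -0.236, -0.045],
    [-0.051, -0.236, -0.045]
  ],
  "turn": [0, 0, 0, 0, 0, 0, 0, 0, 0, 0, 0, 0, 0, 0, 0, 0, 0]
}}

```text
clock: 5.2
tool_pos: [0.4903, 0.0723, 0.1929]
tcp_rot: [[-0.996, 0.091, 0.0], [0.091, 0.996, 0.0], [-0.0, 0.0, -1.0]]
force: [0.6, -0.6, -1.3]
width: 0.0237
grasp_force: 29.9
```

```bash
python3 - <<'E'
from h import *
d=grab('scene');a=d['frame'].copy()
c=np.array([.509,-.018]);Y=np.array([-.21,.978]);X=np.array([.978,.21])
Q=lambda x,y,z:tuple(np.round(proj(d,[*(c+x*X+y*Y),z])).astype(int))
big=cv2.resize(a[130:310,190:400,::-1],None,fx=3.3,fy=3.3)
o=lambda p:tuple(int((p[i]-(190,130)[i])*3.3) for i in (0,1))
for y0 in(-.092,0,.092):
    pts=[o(Q(sx*.043,y0+sy*.043,.05)) for sx,sy in((1,1),(1,-1),(-1,-1),(-1,1))]
    cv2.polylines(big,[np.array(pts)],True,(255,0,255),1)
t=r.read_state()['tool_pos']
for z,rad in((t[2]-.1275,.026),(t[2]-.0655,.034)):
    pts=[o(tuple(proj(d,[t[0]+rad*np.cos(k),t[1]+rad*np.sin(k),z]))) for k in np.linspace(0,6.28,40)]
    cv2.polylines(big,[np.array(pts)],True,(255,0,0),1)
cv2.imwrite('pics/p1.png',big)
E
```

```text
(no output)
```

View pics/p1.png

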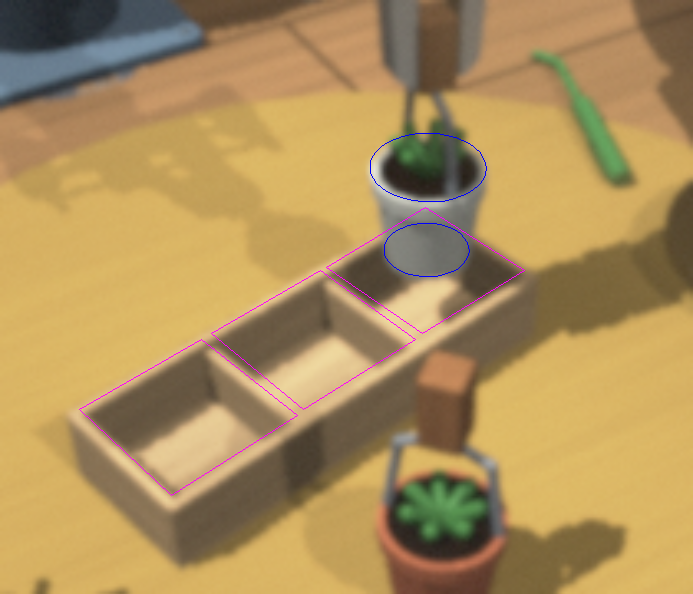

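The overlaid pocket outlines and pot circles match the picture, so white is centred over the left pocket. Lowering it.

Emit:
{"name": "servo_tool", "arguments": {
  "delta_pos": [
    [0, 0, -0.01],
    [0, 0, -0.025],
    [0, 0, -0.04],
    [0, 0, -0.05],
    [0, 0, -0.055],
    [0, 0, -0.058],
    [0, 0, -0.06],
    [0, 0, -0.06]
  ],
  "turn": [0, 0, 0, 0, 0, 0, 0, 0]
}}

```text
clock: 5.92
tool_pos: [0.4907, 0.0721, 0.1335]
tcp_rot: [[-0.996, 0.091, 0.001], [0.091, 0.996, -0.0], [-0.001, 0.0, -1.0]]
force: [1.1, 0.3, -1.9]
width: 0.0238
grasp_force: 30.0
```

Emit:
{"name": "servo_tool", "arguments": {
  "delta_pos": [
    [0, 0, -0.001],
    [0, 0, -0.001],
    [0, 0, -0.001]
  ],
  "turn": [0, 0, 0]
}}

```text
clock: 6.17
tool_pos: [0.4909, 0.0721, 0.1334]
tcp_rot: [[-0.996, 0.091, 0.003], [0.091, 0.996, -0.0], [-0.003, 0.0, -1.0]]
force: [-1.7, 0.7, 7.7]
width: 0.0238
grasp_force: 30.0
```

Emit:
{"name": "servo_tool", "arguments": {
  "delta_pos": [
    [0, 0, 0],
    [0, 0, 0],
    [0, 0, 0],
    [0, 0, 0],
    [0, 0, 0],
    [0, 0, 0]
  ],
  "turn": [0, 0, 0, 0, 0, 0],
  "gripper": -0.2
}}

```text
clock: 6.67
tool_pos: [0.4901, 0.0721, 0.1316]
tcp_rot: [[-0.996, 0.091, -0.0], [0.091, 0.996, 0.0], [0.0, 0.0, -1.0]]
force: [-0.1, -0.8, -0.4]
width: 0.0555
grasp_force: 0.0
```

Emit:
{"name": "servo_tool", "arguments": {
  "delta_pos": [
    [0, 0, 0.02],
    [0, 0, 0.05],
    [0, 0, 0.09],
    [0.002, -0.01, 0.113],
    [0.009, -0.04, 0.113],
    [0.017, -0.08, 0.113],
    [0.025, -0.12, 0.113],
    [0.034, -0.16, 0.113],
    [0.043, -0.2, 0.113],
    [0.051, -0.24, 0.113],
    [0.06, -0.28, 0.113],
    [0.068, -0.32, 0.113],
    [0.075, -0.355, 0.113],
    [0.08, -0.38, 0.113],
    [0.083, -0.391, 0.113],
    [0.083, -0.391, 0.113],
    [0.083, -0.391, 0.113]
  ],
  "turn": [0, 0, 0, 0, 0, 0, 0, 0, 0, 0, 0, 0, 0, 0, 0, 0, 0]
}}

```text
clock: 8.08
tool_pos: [0.5729, -0.3182, 0.2441]
tcp_rot: [[-0.996, 0.092, -0.001], [0.092, 0.996, 0.002], [0.001, 0.001, -1.0]]
force: [-0.3, -0.2, -0.7]
width: 0.0562
grasp_force: 0.0
```

```bash
python3 - <<'E'
from h import *
d=grab('scene');a=d['frame'];u0,v0=40,170
big=cv2.resize(a[v0:v0+230,u0:u0+200,::-1],None,fx=2.6,fy=2.6)
o=lambda p:tuple(int((p[i]-(u0,v0)[i])*2.6) for i in (0,1))
t=r.read_state()['tool_pos'];print(t)
c=np.array([.573,-.3187]);th=np.radians(-5);X=np.array([np.cos(th),np.sin(th)]);Y=np.array([-X[1],X[0]])
for z in(.219,.173):
    cv2.polylines(big,[np.array([o(proj(d,[*(c+.012*sx*X+.012*sy*Y),z])) for sx,sy in((1,1),(1,-1),(-1,-1),(-1,1))])],True,(255,0,255),1)
L=[(.065,0),(.065,.165),(-.024,.165),(-.036,.178)]
cv2.polylines(big,[np.array([o(proj(d,[*(c+x*X),z])) for x,z in L])],False,(0,0,255),1)
cv2.imwrite('pics/t1.png',big)
E
```

```text
[ 0.57294905 -0.31738291  0.2444574 ]
```

View pics/t1.png

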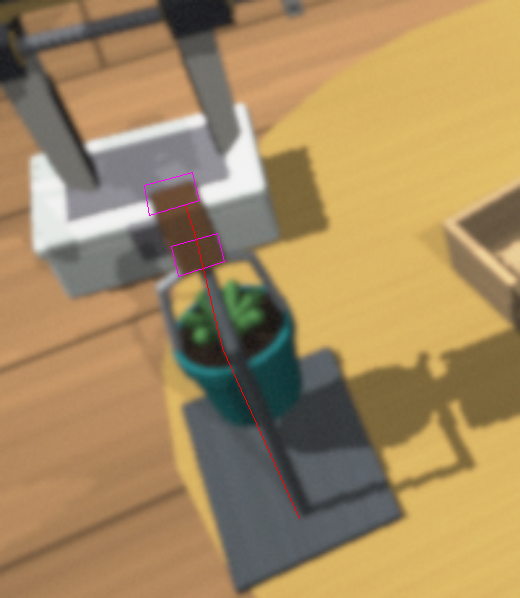

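The predicted grip and hook line up with the picture to a few mm. Descending and gripping teal.

Emit:
{"name": "servo_tool", "arguments": {
  "delta_pos": [
    [0, 0, -0.015],
    [0, 0, -0.035],
    [0, 0, -0.055],
    [0, 0, -0.064],
    [0, 0, -0.064],
    [0, 0, -0.064]
  ],
  "turn": [0, 0, 0, 0, 0, 0]
}}

```text
clock: 8.63
tool_pos: [0.5732, -0.3176, 0.1812]
tcp_rot: [[-0.996, 0.09, -0.0], [0.09, 0.996, 0.0], [0.0, 0.0, -1.0]]
force: [0.1, -0.4, 0.6]
width: 0.0555
grasp_force: 0.0
```

Emit:
{"name": "servo_tool", "arguments": {
  "delta_pos": [
    [0, 0, 0],
    [0, 0, 0],
    [0, 0, 0],
    [0, 0, 0],
    [0, 0, 0],
    [0, 0, 0],
    [0, 0, 0],
    [0, 0, 0],
    [0, 0, 0],
    [0, 0, 0]
  ],
  "turn": [0, 0, 0, 0, 0, 0, 0, 0, 0, 0],
  "gripper": 1,
  "force": 30
}}

```text
clock: 9.47
tool_pos: [0.5733, -0.3184, 0.1808]
tcp_rot: [[-0.996, 0.091, 0.0], [0.091, 0.996, 0.001], [-0.0, 0.001, -1.0]]
force: [1.1, 3.3, 3.1]
width: 0.0237
grasp_force: 30.0
```

Emit:
{"name": "servo_tool", "arguments": {
  "delta_pos": [
    [0, 0, 0.004],
    [0, 0, 0.01],
    [0, 0, 0.018],
    [0, 0, 0.025],
    [0, 0, 0.03],
    [0, 0, 0.03],
    [0, 0, 0.03]
  ],
  "turn": [0, 0, 0, 0, 0, 0, 0]
}}

```text
clock: 10.05
tool_pos: [0.5732, -0.3192, 0.2112]
tcp_rot: [[-0.996, 0.091, 0.001], [0.091, 0.996, -0.001], [-0.001, -0.001, -1.0]]
force: [-0.7, -0.2, -1.9]
width: 0.0237
grasp_force: 30.0
```

Emit:
{"name": "servo_tool", "arguments": {
  "delta_pos": [
    [-0.004, 0, 0],
    [-0.012, 0.001, 0],
    [-0.024, 0.0015, 0],
    [-0.04, 0.0025, 0],
    [-0.06, 0.0035, 0],
    [-0.08, 0.005, 0],
    [-0.095, 0.008, 0],
    [-0.1, 0.02, 0],
    [-0.1, 0.04, 0],
    [-0.099, 0.065, 0],
    [-0.096, 0.092, 0],
    [-0.093, 0.12, 0],
    [-0.089, 0.148, 0],
    [-0.085, 0.176, 0],
    [-0.08, 0.204, 0],
    [-0.075, 0.232, 0],
    [-0.07, 0.26, 0],
    [-0.066, 0.282, 0],
    [-0.064, 0.296, 0],
    [-0.064, 0.301, 0]
  ],
  "turn": [0, 0, 0, 0, 0, 0, 0, 0, 0, 0, 0, 0, 0, 0, 0, 0, 0, 0, 0, 0]
}}

```text
clock: 11.72
tool_pos: [0.5083, -0.0158, 0.2104]
tcp_rot: [[-0.996, 0.089, -0.001], [0.089, 0.996, 0.001], [0.001, 0.001, -1.0]]
force: [-0.4, -0.4, -1.6]
width: 0.0238
grasp_force: 30.0
```

Emit:
{"name": "servo_tool", "arguments": {
  "delta_pos": [
    [0, 0, 0],
    [0, 0, -0.01],
    [0, 0, -0.015],
    [0, 0, -0.015],
    [0, 0, -0.015]
  ],
  "turn": [0, 0, 0, 0, 0]
}}

```text
clock: 12.13
tool_pos: [0.5085, -0.0188, 0.1948]
tcp_rot: [[-0.996, 0.093, -0.002], [0.093, 0.996, 0.0], [0.002, 0.0, -1.0]]
force: [0.7, 0.6, -1.0]
width: 0.0236
grasp_force: 30.0
```

```bash
cat > ov.py <<'E'
from h import *
import sys
d=grab('scene');a=d['frame'].copy()
c=np.array([.509,-.018]);Y=np.array([-.21,.978]);X=np.array([.978,.21])
big=cv2.resize(a[130:310,190:400,::-1],None,fx=3.3,fy=3.3)
o=lambda p:tuple(int((p[i]-(190,130)[i])*3.3) for i in (0,1))
for y0 in(-.092,0,.092):
    cv2.polylines(big,[np.array([o(proj(d,[*(c+sx*.043*X+(y0+sy*.043)*Y),.05])) for sx,sy in((1,1),(1,-1),(-1,-1),(-1,1))])],True,(255,0,255),1)
t=r.read_state()['tool_pos'];off=float(sys.argv[2])
for z,rad in((t[2]-off,.026),(t[2]-off+.062,.034)):
    cv2.polylines(big,[np.array([o(proj(d,[t[0]+rad*np.cos(k),t[1]+rad*np.sin(k),z])) for k in np.linspace(0,6.28,40)])],True,(255,0,0),1)
cv2.imwrite(f'pics/{sys.argv[1]}.png',big)
E
python3 ov.py p2 .1288
```

```text
(no output)
```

View pics/p2.png

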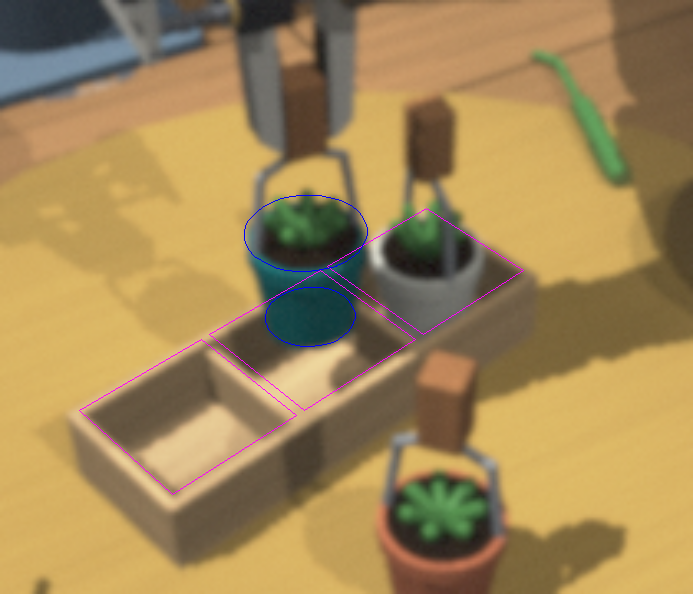

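White stands upright in its pocket and teal is centred over the middle one. Lowering teal: the TCP goes from .195 to about .134.

Emit:
{"name": "servo_tool", "arguments": {
  "delta_pos": [
    [0, 0, -0.01],
    [0, 0, -0.025],
    [0, 0, -0.04],
    [0, 0, -0.05],
    [0, 0, -0.056],
    [0, 0, -0.059],
    [0, 0, -0.061],
    [0, 0, -0.062],
    [0, 0, -0.062]
  ],
  "turn": [0, 0, 0, 0, 0, 0, 0, 0, 0]
}}

```text
clock: 12.93
tool_pos: [0.5095, -0.0179, 0.1355]
tcp_rot: [[-0.996, 0.091, 0.001], [0.091, 0.996, -0.0], [-0.001, -0.0, -1.0]]
force: [-4.3, 1.1, 8.2]
width: 0.0241
grasp_force: 30.0
```

Emit:
{"name": "servo_tool", "arguments": {
  "delta_pos": [
    [0, 0, 0],
    [0, 0, 0],
    [0, 0, 0],
    [0, 0, 0],
    [0, 0, 0],
    [0, 0, 0]
  ],
  "turn": [0, 0, 0, 0, 0, 0],
  "gripper": -0.2
}}

```text
clock: 13.43
tool_pos: [0.5091, -0.018, 0.1336]
tcp_rot: [[-0.996, 0.091, 0.0], [0.091, 0.996, -0.0], [-0.0, -0.0, -1.0]]
force: [0.2, -0.3, 0.1]
width: 0.0552
grasp_force: 0.0
```

Emit:
{"name": "servo_tool", "arguments": {
  "delta_pos": [
    [0, 0, 0.015],
    [0, 0, 0.04],
    [0, 0, 0.07],
    [0.01, -0.001, 0.085],
    [0.03, -0.003, 0.085],
    [0.055, -0.005, 0.085],
    [0.08, -0.0075, 0.085],
    [0.105, -0.01, 0.085],
    [0.13, -0.0125, 0.085],
    [0.15, -0.014, 0.085],
    [0.161, -0.0155, 0.085],
    [0.1645, -0.0155, 0.085],
    [0.1645, -0.0155, 0.085],
    [0.1645, -0.0155, 0.085]
  ],
  "turn": [0, 0, 0, -6, -12, -18, -24, -30, -36, -42, -48, -48, -48, -48]
}}

```text
clock: 14.6
tool_pos: [0.673, -0.0333, 0.2182]
tcp_rot: [[-0.601, 0.799, -0.001], [0.799, 0.601, 0.0], [0.001, -0.001, -1.0]]
force: [-0.5, 0.7, 0.4]
width: 0.0557
grasp_force: 0.0
```

Emit:
{"name": "servo_tool", "arguments": {
  "delta_pos": [
    [0, 0, -0.02],
    [0, 0, -0.05],
    [0, 0, -0.075],
    [0, 0, -0.09],
    [0, 0, -0.09],
    [0, 0, -0.09]
  ],
  "turn": [0, 0, 0, 0, 0, 0]
}}

```text
clock: 15.1
tool_pos: [0.6725, -0.0332, 0.1285]
tcp_rot: [[-0.6, 0.8, -0.002], [0.8, 0.6, 0.0], [0.001, -0.001, -1.0]]
force: [1.3, -0.1, 0.8]
width: 0.0556
grasp_force: 0.0
```

Emit:
{"name": "servo_tool", "arguments": {
  "delta_pos": [
    [0, 0, 0],
    [0, 0, 0],
    [0, 0, 0],
    [0, 0, 0],
    [0, 0, 0],
    [0, 0, 0],
    [0, 0, 0],
    [0, 0, 0],
    [0, 0, 0],
    [0, 0, 0]
  ],
  "turn": [0, 0, 0, 0, 0, 0, 0, 0, 0, 0],
  "gripper": 1,
  "force": 30
}}

```text
clock: 15.93
tool_pos: [0.6738, -0.0336, 0.1293]
tcp_rot: [[-0.598, 0.801, 0.001], [0.801, 0.598, -0.0], [-0.001, 0.0, -1.0]]
force: [-1.1, -0.2, 4.3]
width: 0.0237
grasp_force: 29.7
```

Emit:
{"name": "servo_tool", "arguments": {
  "delta_pos": [
    [0, 0, 0.005],
    [0, 0, 0.015],
    [0, 0, 0.035],
    [0, 0, 0.06],
    [0, 0, 0.08],
    [0, 0, 0.09],
    [0, 0, 0.09],
    [0, 0, 0.09]
  ],
  "turn": [0, 0, 0, 0, 0, 0, 0, 0]
}}

```text
clock: 16.6
tool_pos: [0.6735, -0.0334, 0.2185]
tcp_rot: [[-0.599, 0.801, 0.0], [0.801, 0.599, -0.0], [-0.0, 0.0, -1.0]]
force: [-0.1, 0.1, -3.2]
width: 0.0238
grasp_force: 29.7
```

Emit:
{"name": "servo_tool", "arguments": {
  "delta_pos": [
    [-0.004, -0.004, 0],
    [-0.015, -0.015, 0],
    [-0.032, -0.032, 0],
    [-0.052, -0.048, 0],
    [-0.075, -0.06, 0],
    [-0.098, -0.068, 0],
    [-0.12, -0.073, 0],
    [-0.136, -0.0745, 0],
    [-0.144, -0.0745, 0],
    [-0.1455, -0.0745, -0.008],
    [-0.1455, -0.0745, -0.02],
    [-0.1455, -0.0745, -0.025],
    [-0.1455, -0.0745, -0.025],
    [-0.1455, -0.0745, -0.025]
  ],
  "turn": [0, 0, 0, 0, 0, 0, 0, 0, 0, 0, 0, 0, 0, 0]
}}

```text
clock: 17.77
tool_pos: [0.5283, -0.1077, 0.1928]
tcp_rot: [[-0.599, 0.801, -0.001], [0.801, 0.599, 0.001], [0.001, -0.001, -1.0]]
force: [1.0, -0.0, -2.5]
width: 0.024
grasp_force: 29.7
```

```bash
python3 ov.py p3 .129
```

```text
(no output)
```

View pics/p3.png

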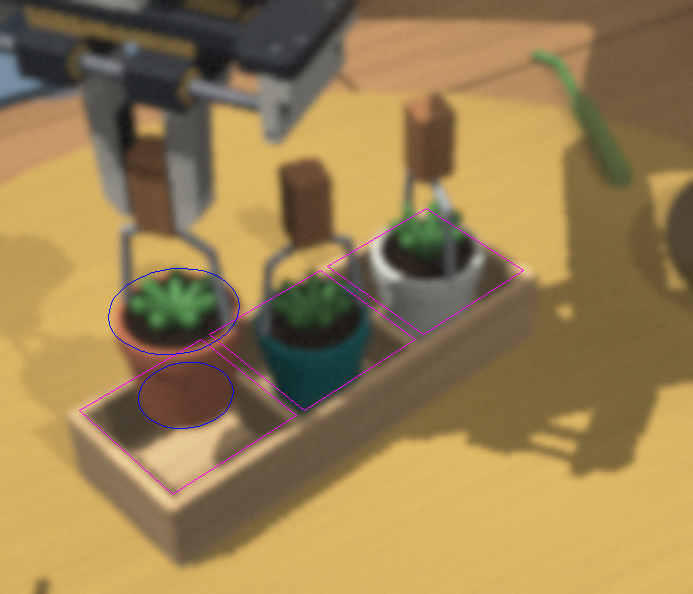

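White and teal are in and upright, and clay is centred over the last pocket. Gripper body bottom will be at about .218, above the teal grip top at .173.

Emit:
{"name": "servo_tool", "arguments": {
  "delta_pos": [
    [0, 0, -0.01],
    [0, 0, -0.025],
    [0, 0, -0.04],
    [0, 0, -0.049],
    [0, 0, -0.054],
    [0, 0, -0.057],
    [0, 0, -0.059],
    [0, 0, -0.06],
    [0, 0, -0.06]
  ],
  "turn": [0, 0, 0, 0, 0, 0, 0, 0, 0]
}}

```text
clock: 18.57
tool_pos: [0.5283, -0.1081, 0.1353]
tcp_rot: [[-0.599, 0.801, 0.001], [0.801, 0.599, -0.001], [-0.001, 0.0, -1.0]]
force: [-3.6, 1.2, 5.4]
width: 0.0241
grasp_force: 29.7
```

Emit:
{"name": "servo_tool", "arguments": {
  "delta_pos": [
    [0, 0, 0],
    [0, 0, 0],
    [0, 0, 0],
    [0, 0, 0],
    [0, 0, 0],
    [0, 0, 0]
  ],
  "turn": [0, 0, 0, 0, 0, 0],
  "gripper": -0.2
}}

```text
clock: 19.07
tool_pos: [0.5282, -0.108, 0.1337]
tcp_rot: [[-0.598, 0.801, 0.0], [0.801, 0.598, -0.0], [-0.0, 0.0, -1.0]]
force: [0.2, 0.3, 0.6]
width: 0.0549
grasp_force: 0.0
```

Emit:
{"name": "servo_tool", "arguments": {
  "delta_pos": [
    [0, 0, 0.015],
    [0, 0, 0.04],
    [0, 0, 0.07],
    [0, 0, 0.1],
    [-0.02, -0.02, 0.13],
    [-0.04, -0.045, 0.13],
    [-0.06, -0.07, 0.13],
    [-0.08, -0.1, 0.13],
    [-0.1, -0.13, 0.13],
    [-0.12, -0.16, 0.13],
    [-0.13, -0.19, 0.13],
    [-0.13, -0.2, 0.13],
    [-0.13, -0.2, 0.13],
    [-0.13, -0.2, 0.13]
  ],
  "turn": [0, 0, 0, 0, 0, 0, 0, 0, 0, 0, 0, 0, 0, 0]
}}

```text
clock: 20.23
tool_pos: [0.3982, -0.3077, 0.2634]
tcp_rot: [[-0.597, 0.802, -0.0], [0.802, 0.597, 0.001], [0.001, 0.001, -1.0]]
force: [1.2, 0.7, 0.1]
width: 0.0559
grasp_force: 0.0
```

```bash
python3 - <<'E'
from h import *
a=grab('top')['frame'][170:320,220:440,::-1];b=grab('scene')['frame'][150:310,190:400,::-1]
cv2.imwrite('pics/end.png',np.hstack([cv2.resize(a,(400,273)),cv2.resize(b,(358,273))]))
E
```

```text
(no output)
```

View pics/end.png

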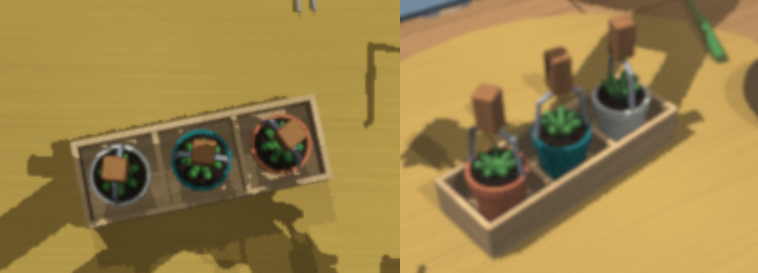

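All three pots stand upright and centred in their pockets, with teal in the middle. The arm is clear.

```bash
python3 -c "
from station import r
print(r.hand_in())"
```

```text
the job is handed in; nothing more can be done
None
```

The job is handed in: the last pictures show all three pots upright in the carrier, teal in the middle, white in the +y end and terracotta in the -y end, and the arm clear at about 20 s; the hand-in call returned no verdict.

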